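# Pull the dryer's lint screen for inspection

### The arm

A 6-joint arm with a two-finger parallel gripper is mounted at the origin on the work surface. World frame = base frame: x ahead of the robot, y to its left, z up, the work surface at z = 0. Lengths are in mm, angles in rad, forces in N, time in s.
With the tool pointing down it reaches from about 350 to 975 mm from the base axis. Payload 17.4 kg.
Tool frame: the origin (TCP) lies between the finger pads; the fingertips stand 14 mm ahead of it and the grasp point (between the pads) lies 5 mm behind it; z points along the fingers, y is the line along which they close (so a half turn about z gives the same grasp; the last joint's range is limited). The gripper opens to 85 mm and grips with 20 to 120 N. Pads are 22 mm wide; open, the fingers measure 114 mm over their backs; the gripper's body (76 mm by 85 mm) begins 54 mm behind the grasp point. The pads swing forward as they close: fully open they stand 13 mm farther back than shut.
Start: joints at [1.208, 0.116, 1.442, -0, 1.584, -0.038], TCP at [215.414, 639.711, 245.303] pointing down, gripper open.
Joint ranges: [-2.83, 2.83], [-0.83, 2.19], [0.07, 2.5], [-1.14, 4.28], [0.01, 3], [-2.97, 2.97]. Speed limits (rad/s): [1.89, 1.89, 2.22, 3.14, 3.14, 3.14].

### API

Orientations are given as a rotation vector (axis times angle).
In Python, from workcell import sense, get_image, ticket, trace, place_of gives the robot as it stands. The module is installed in compiled form; this text tells all that it offers.
- The arm moves only by the tool step_arm, never from a script. Its argument "moves" is text: rows parted by semicolons, each of 5 numbers parted by spaces: the finger opening in cm, from 0 to 8.54, then the shift along the tool's x, y, z in cm, then the turn about the tool's z in degrees. In form: grip tx ty tz spin; .... A call has 1 to 10 rows; each row is the pose to reach, as a shift and turn from the pose commanded when the call began, along the tool's axes at that moment; what a row does not reach only later rows make up. A row lasts 1/10 s, in which the tool goes at most 50 mm and 8.59 degrees, less where a joint would pass 70% of its speed; a pose out of reach is approached as far as the arm can. A call with a gripper value outside its range is refused whole. The fingers move at their own pace and stop on an object; "force" is the grip in N (left out, the last holds). Time passes only in rows, so rows that repeat a pose let the fingers close. It gives the time, the measured TCP pose, the force, the opening and the grip force at its end, in the units of the state.
- sense(): the state, without advancing time (a new reading comes with each control period).
- get_image(name): name is "scene" or "top" or "wrist"; returns a dict with "img" (400x640x3 uint8, red, green, blue), "camera_matrix" (3x3 intrinsics, pixels), "k1" (the pictures are not rectified: a ray, as slopes to the right and down, at radius r is drawn at 1 + k1 r^2 times it, then the intrinsics apply), "R" (3x3) and "t" (3): a world point X has camera coordinates R X + t; the wrist camera has in their place "mount" (4x4, takes a point from camera to tool coordinates, whose origin is the TCP and whose axes are the flange's). Camera axes: x right, y down, z forward; pixel columns grow to the right and rows downward; lengths in mm; the calibration is good to about 2 mm. A picture is of the moment at which its call begins: read the wrist's pose just before it. There is no depth.
- ticket.hand_in(): hands the job in; it is judged then, once.
Trained networks look in a picture, given as the dict that the camera call returned (one of the last four; its "shot" number tells which), for a name from the list of things; names that differ only in an ending like _2 or _b are one class to them, and where a whole thing is asked for, a point or a joint stands for the part that bears it (a point fixed in the world has none). Each returns a list of dicts, best first, with "p" (0 to 1); they miss things now and then, are a little off and sometimes report something else, mostly with a low value. They report only what shows in the picture. A call takes as long as a camera call.
- trace(thing, picture): "pixels" (400x640 bool, what is visible of it).
- place_of(thing, picture): "xyz" ([x, y, z] in mm, in world coordinates, good to about 4 mm: a listed point, or the origin of a listed thing).
The state is a dict: "time_s": time; "q": joint angles; "joint_vel": joint speeds; "joint_torque": joint torques, N m; "tcp_pos": TCP position; "ee_rot": TCP orientation; "ft_force": force on the tool from outside, world axes, zero at the start; "moment": the same for the moment, N m; "finger_gap": finger opening in mm; "grip_force": force on a finger pad.
Only numpy, scipy, OpenCV 4.12 (cv2) and the standard library are available. Lean on these libraries where they do the work, as an engineer would, in place of code of your own. Each camera call takes 0.05 s, during which the arm holds its last target. There are 200 camera calls.

### The job

Check the dryer's lint screen: on the grey cover flap in the dryer's top, turn the latch handle a quarter turn anticlockwise until its nose points at the raised rib, then swing the flap up and back past upright so that it stays open. Draw the lint screen straight up out of its slot by its handle and finish while holding it up in the gripper, upright and still, completely out and clear above the dryer's top, its broad side facing the dryer's front, with the flap left open. Leave the bottle, the carton and the dosing cup on the dryer as they stand.

Things in the scene. Friction and masses are not known exactly. Their poses are not given: they have to be found in the camera images.
- dryer: white tumble dryer 650 mm deep (x) x 600 mm wide (y); shifted and turned from run to run. Origin: middle of its top surface, 70 above the robot's; x to its back, y to its left; front faces the robot. Top opening under the flap: x -168 to -28, y -155 to 75, panel edge 12 thick, well 50 deep. Along the back, x over 245, a console 100 high; coin meter 160 high at x over 190, y 150 to 290.
- flap (a joint): hinge of the cover flap: 0 shut, 1.571 upright, 1.92 fully back at its stop. Stiff hinge (0.28 N m): the flap stays at any angle; lifting it by the latch handle takes about 5 N. Until the latch is turned past about 1.15, its tongue catches under the top panel and the flap lifts no more than 0.04. Lengths here are in mm.
- flap_hinge (a point): middle of the hinge axis, at dryer (-24, -40, 3). Axes turn with the flap: y along the hinge, x from free edge to hinge, z out of its upper face. Grey flap 156 (x) x 250 (y) x 6, upper face 6 above the panel when shut, reaching from the hinge towards the robot. It swings about +y: free edge up, then away from the robot; when upright the latch handle is on the side of the dryer's back.
- flap_edge (a point): middle of the flap's free edge, half way through its thickness, 156 from the hinge axis
- latch (a joint): angle of the quarter-turn latch handle on the flap, anticlockwise seen from above the shut flap: 0 locked (nose to the dryer's right, -y, at a small dot), 1.571 open (nose points towards the hinge, at the raised rib), stop at 1.66. Starts between 0.1 and 0.5. Turns stiffly (0.06 N m) and stays where it is left.
- latch_grip (a point): grip point on the latch's axis, 28 above the flap's upper face, 121 from the hinge axis; at dryer (-145, -40, 34) when shut. Handle: upright black bar 50 long x 12 thick, 4 to 36 above the face on a flat boss; one end has a pointed nose. Site axes: z out of the flap, -y to the nose, x across the 12. Once at the rib, it can be held tool-down all through the swing, pivoting in the pads.
- latch_foot (a point): tip of the latch's steel tongue, on the flap's inner side 27 below its upper face, 40 from the latch's axis; at latch 1.571 it points along the hinge to the dryer's right (-y)
- slot (a point): middle of the slot's mouth in the well's floor, at dryer (-100, -40, -50); slot 18 (dryer x) x 178 (dryer y), axes as the dryer
- screen: grey lint screen, a framed mesh plate 12 thick (x) x 170 wide (y) x 180 long, hanging upright in the slot from a flange 36 x 190 x 6; at most 0.26 kg. Origin: middle of the flange's underside, at point slot when seated; z up, towards the handle. Play in the slot 3 each way in thickness, 4 in width.
- screen_grip (a point): grip point in the screen's handle, 30 above the screen's origin. Handle: upright tab 12 thick (x) x 90 wide (y), 6 to 42 above the origin; when seated its top is 8 below the dryer's top and its faces have 62 to the opening's near edge, 66 to the far edge: go in with the fingers about 50 open, not fully.
- screen_foot (a point): middle of the screen's lower end, 180 below its origin
- detergent: white bottle, 72 diameter x 160 high, standing on the dryer; origin in the middle of its base
- sheet_carton: white carton with a plain grey band, 70 x 110 x 90 high, on the dryer; origin in the middle of its base
- dosing_cup: clear cup, 68 diameter x 60 high, on the dryer; origin in the middle of its base

How it is judged:
By the outcome, as a careful person would: the job done as asked, in the order asked, and still so for the second after the job is handed in, while the arm keeps its last pose, push and grip.
It also fails if it takes over 58 s, if anything falls off the work surface, if the arm or the gripper's body presses on something with over 40 N, if the wrist force passes 120 N, or if a joint passes its speed limit or range.

## Working session

There is one attempt and no reset: what is moved stays moved. The work goes in short steps, Python scripts to look and compute and a tool call to move; the robot and the scene stay as the last step left them, time stands still between calls to the robot, and variables do not carry over. Pictures are saved under pics/ and viewed, at most 10 in all, crops included, and the job is handed in when it is done.

Besides the shell and the picture viewer there is one more tool, called after "Call:" as name(argument=value, ...) on one line, values as JSON. step_arm: Moves the arm, as the interface text tells. Its arguments: {"type":"object","properties":{"moves":{"type":"string"},"force":{"type":"number"}},"required":["moves"]}

```bash
mkdir -p pics; cat > h.py <<'E'
import numpy as np, cv2
from workcell import sense,get_image,ticket,trace,place_of
from scipy.spatial.transform import Rotation as R
E
python3 - <<'E'
from h import *
s=sense();print(s)
for c in("scene","top"):
    im=get_image(c);cv2.imwrite(f"pics/{c}1.png",im["img"][:,:,::-1])
    print(c,im["camera_matrix"].tolist(),im["k1"],im["R"].round(4).tolist(),im["t"].round(1).tolist())
    for n in("dryer","flap_hinge","flap_edge","latch_grip","slot","screen","screen_grip","detergent","sheet_carton","dosing_cup","latch_foot"):
        r=place_of(n,im);print(n,[(np.round(a["xyz"],1).tolist(),round(a["p"],2)) for a in r[:2]])
print(sense()["time_s"])
E
```

```text
{'time_s': 0.0, 'q': array([ 1.20820184e+00,  1.16486850e-01,  1.44227839e+00,  9.78751296e-06,
        1.58400559e+00, -3.77932436e-02]), 'joint_vel': array([-0.00185862, -0.00120937, -0.00074594,  0.00029527,  0.00075033,
       -0.00127357]), 'joint_torque': array([-2.56884836e-03, -7.32018900e+01, -6.32448149e+01, -7.76454817e-05,
        6.65378611e-03,  5.00580518e-05]), 'tcp_pos': array([215.34385393, 639.53778165, 244.55343   ]), 'ee_rot': array([-5.07917199e-01, -3.10001434e+00,  1.81052876e-03]), 'ft_force': array([-0.13653815,  1.00026165,  0.74412076]), 'moment': array([-0.01467299, -0.02439512,  0.00931674]), 'grip_force': 0.0, 'finger_gap': 85.65771876912508}
scene [[461.83148823523237, 0.0, 320.77728023241167], [0.0, 461.83148823523237, 197.71344346591462], [0.0, 0.0, 1.0]] -0.05247230073360009 [[-0.0916, 0.9957, 0.0144], [0.5788, 0.065, -0.8129], [-0.8103, -0.0661, -0.5822]] [11.0, -361.2, 1398.7]
dryer [([641.2, -53.0, 71.1], 0.69)]
flap_hinge [([622.1, -94.0, 73.8], 0.7)]
flap_edge [([467.8, -107.8, 73.7], 0.77)]
latch_grip [([505.4, -106.7, 102.7], 0.56), ([643.0, -56.8, 70.0], 0.36)]
slot []
screen []
screen_grip []
detergent [([667.7, 127.0, 68.0], 0.7)]
sheet_carton [([463.6, 140.2, 73.6], 0.7)]
dosing_cup [([749.8, -237.4, 74.0], 0.94)]
latch_foot []
top [[431.33994500096907, 0.0, 327.9818236385238], [0.0, 431.33994500096907, 197.05876008375716], [0.0, 0.0, 1.0]] -0.019009971879702995 [[0.0093, -0.9998, 0.018], [-0.9875, -0.012, -0.1573], [0.1575, -0.0163, -0.9874]] [32.6, 596.3, 870.1]
dryer [([646.6, -58.3, 70.9], 0.66)]
flap_hinge [([621.3, -95.5, 72.0], 0.61)]
flap_edge [([466.1, -101.5, 71.8], 0.57)]
latch_grip [([500.5, -104.5, 103.9], 0.52)]
slot []
screen []
screen_grip []
detergent [([660.0, 126.0, 67.2], 0.69)]
sheet_carton [([460.0, 139.7, 67.7], 0.77), ([499.6, -103.4, 105.4], 0.18)]
dosing_cup []
latch_foot [([463.7, -118.1, 49.1], 0.58)]
1.2
```

View pics/top1.png

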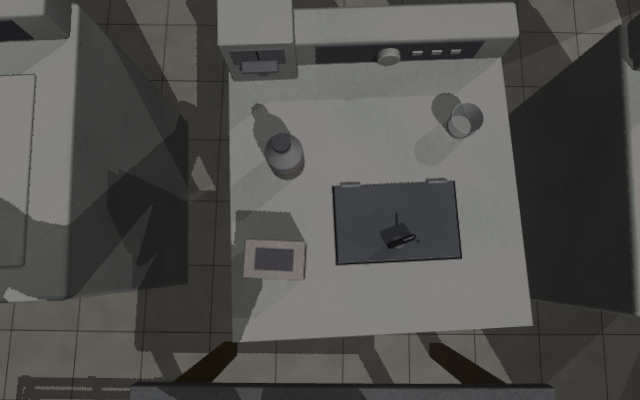

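View pics/scene1.png

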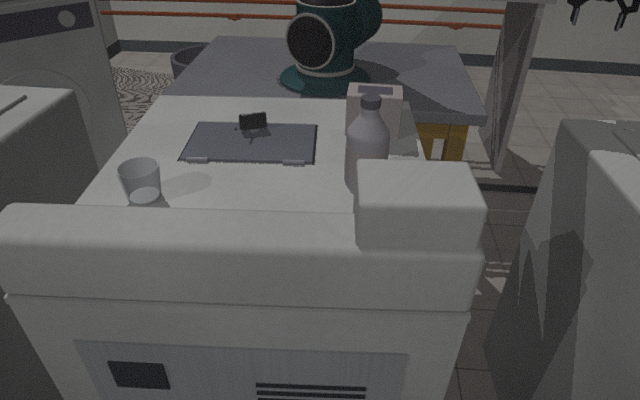

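The top view shows the shut flap at about (333,185) to (461,262), with the latch bar from (388,243) to (415,236) and its dot at (417,240). The bottle, carton and cup are well away from it. The scene view, taken from behind the dryer, agrees.

```bash
cat >> h.py <<'E'
def rays(im,px):
    K=im["camera_matrix"];d=(np.atleast_2d(px).astype(float)-K[:2,2])/[K[0,0],K[1,1]];u=d.copy()
    for _ in range(8): u=d/(1+im["k1"]*(u**2).sum(1,keepdims=True))
    return np.c_[u,np.ones(len(u))]
def plane(im,px,z):
    Rm,t=np.array(im["R"]),np.array(im["t"]).ravel();o=-Rm.T@t;v=rays(im,px)@Rm
    return o+v*((z-o[2])/v[:,2])[:,None]
E
python3 - <<'E'
from h import *
for c in("top","scene"):
    im=get_image(c)
    m=trace("flap",im)[0]["pixels"].astype(np.uint8)
    l=trace("latch",im); print([(a["p"],a["pixels"].sum()) for a in l])
    lm=l[0]["pixels"]; 
    ct=max(cv2.findContours(m,cv2.RETR_EXTERNAL,2)[0],key=cv2.contourArea)[:,0]
    P=plane(im,ct,76)[:,:2].astype(np.float32); r=cv2.minAreaRect(P);print(c,r);print(cv2.boxPoints(r).round(1).tolist())
    print("flap px",m.sum(),"latch px",lm.sum())
    im2=im["img"]
    if c=="top":
        cv2.imwrite("pics/crop.png",cv2.resize(im2[170:275,320:475,::-1],None,fx=5,fy=5,interpolation=2))
    Q=[np.median(place_of("latch_grip",im)[0]["xyz"][i]) for i in range(3)];print(Q)
E
```

```text
[(0.67, np.int64(243))]
top ((543.136962890625, -99.887451171875), (156.21978759765625, 249.6772003173828), 3.336717367172241)
[[457.8999938964844, 20.200000762939453], [472.3999938964844, -229.10000610351562], [628.4000244140625, -220.0], [613.7999877929688, 29.299999237060547]]
flap px 9056 latch px 243
[np.float64(499.0), np.float64(-102.3), np.float64(105.8)]
[(0.71, np.int64(457))]
scene ((518.9521484375, -103.20732116699219), (213.3739776611328, 249.65565490722656), 3.3342905044555664)
[[405.20001220703125, 15.199999809265137], [419.70001220703125, -234.0], [632.7000122070312, -221.60000610351562], [618.2000122070312, 27.600000381469727]]
flap px 4983 latch px 457
[np.float64(504.3), np.float64(-106.9), np.float64(104.5)]
```

View pics/crop.png

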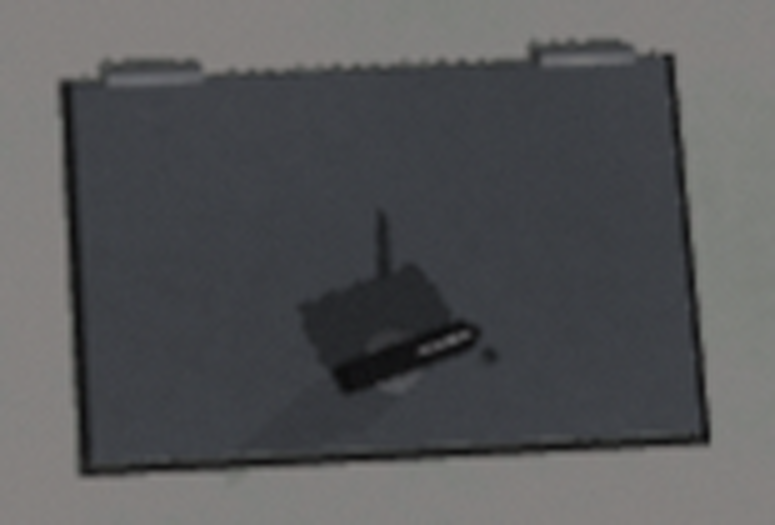

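The crop shows the bar from (345,380) to its nose at (480,330), and the rib at (382,240) towards the hinge. That puts the latch at about 17–20°. The dryer yaw is 3.34°.

```bash
cat >> h.py <<'E'
yaw=0.0582;X=np.array([np.cos(yaw),np.sin(yaw),0]);Y=np.array([-X[1],X[0],0])
C=np.array([543.4,-100.1,70.])+102*X+40*Y; C[2]=70
D=lambda x,y,z:C+x*X+y*Y+np.array([0,0,z])
def go(tgt,ang=None,frm=None):
    s=sense();Rm=R.from_rotvec(s["ee_rot"]).as_matrix();p=s["tcp_pos"] if frm is None else np.array(frm)
    a=np.degrees(np.arctan2(Rm[1,1],Rm[0,1]))
    print("shift cm",(Rm.T@(np.array(tgt)-p)/10).round(2),"yang",a.round(2),"spin",None if ang is None else (((a-ang)+90)%180-90).round(2))
E
python3 - <<'E'
from h import *
im=get_image("top")
b=plane(im,[[320+345/5,170+380/5],[320+480/5,170+330/5]],112);d=b[1]-b[0];print(b,np.degrees(np.arctan2(d[1],d[0])),np.linalg.norm(d))
g=D(-145,-40,34);print(C,g)
go(g+[0,0,100],20.5,[215.414,639.711,245.303])
E
```

```text
[[ 490.65859329  -79.52846261  112.        ]
 [ 510.60288112 -132.72363144  112.        ]] -69.44763807886257 56.81109578313999
[642.90061354 -54.23467645  70.        ] [ 500.47280511 -102.60118742  104.        ]
shift cm [-50.71 -61.25   4.13] yang 71.39 spin 50.89
```

Call:
step_arm(moves="8 -3 -3.6 0 3;8 -6 -7.2 0 6;8 -9 -10.8 0 9;8 -12 -14.5 0 12;8 -15 -18.1 0 15;8 -18 -21.7 0 18;8 -21 -25.3 0 21;8 -24 -29 0 24;8 -27 -32.6 0 27;8 -30 -36.2 0 30", force=30)

```text
time_s: 2.85
tcp_pos: [384.3, 199.1, 245.6]
ee_rot: [1.295, 2.861, 0.001]
ft_force: [1.7, 0.7, 0.2]
finger_gap: 80.3
grip_force: 0.0
```

```bash
python3 - <<'E'
from h import *
g=D(-145,-40,34);go(g+[0,0,100],20.5);print(sense()["tcp_pos"],sense()["time_s"])
E
```

```text
shift cm [-30.33 -11.19   4.16] yang 41.29 spin 20.79
[384.34596839 199.12528663 245.61036905] 2.85
```

Call:
step_arm(moves="8 -4.4 -1.6 0 3;8 -8.8 -3.2 0 6;8 -13.2 -4.8 0.5 9;8 -17.6 -6.4 1 12;8 -22 -8 1.5 15;8 -26.4 -9.6 2.5 18;8 -30.3 -11.2 3.5 20.8;8 -30.3 -11.2 4.2 20.8;8 -30.3 -11.2 4.2 20.8")

```text
time_s: 3.75
tcp_pos: [500.1, -101.0, 202.1]
ee_rot: [-1.789, -2.58, 0.001]
ft_force: [-0.6, 0.2, 1.3]
finger_gap: 80.0
grip_force: 0.0
```

```bash
python3 - <<'E'
from h import *
g=D(-145,-40,34);s=sense();im=get_image("wrist")
go(g+[0,0,-5],20.5)
cv2.imwrite("pics/w1.png",im["img"][:,:,::-1])
for n in("latch_grip","flap_edge","flap_hinge"):
    print(n,[(np.round(a["xyz"],1).tolist(),round(a["p"],2)) for a in place_of(n,im)[:1]])
M=np.array(im["mount"]);print(M.round(3).tolist())
# mask of latch, bar axis on z=106 plane
im=dict(im);Tw=R.from_rotvec(s["ee_rot"]).as_matrix();Rc=Tw@M[:3,:3];o=Tw@M[:3,3]+s["tcp_pos"];im["R"]=Rc.T;im["t"]=-Rc.T@o
print("proj", s["q"])
np.save("w1.npy",np.c_[im["R"],im["t"]])
m=trace("latch",get_image("wrist"))
if m:
    px=np.argwhere(m[0]["pixels"])[:,::-1];P=plane(im,px,112)[:,:2].astype(np.float32);r=cv2.minAreaRect(P);print(r)
E
```

```text
shift cm [-0.24 -0.05 10.4 ] yang 20.58 spin 0.08
latch_grip [([500.0, -101.6, 101.8], 0.69)]
flap_edge [([464.1, -105.9, 74.6], 0.76)]
flap_hinge [([623.4, -99.1, 75.5], 0.79)]
[[0.001, -0.961, -0.275, 69.43], [1.0, 0.001, 0.001, -0.842], [-0.001, -0.275, 0.961, -128.177], [0.0, 0.0, 0.0, 1.0]]
proj [-2.49313893e-01 -2.33156061e-01  1.84544103e+00  1.54405519e-04
  1.53140845e+00 -6.07262770e-01]
((500.7795715332031, -103.75823974609375), (21.769329071044922, 58.09819412231445), 31.09749984741211)
```

View pics/w1.png

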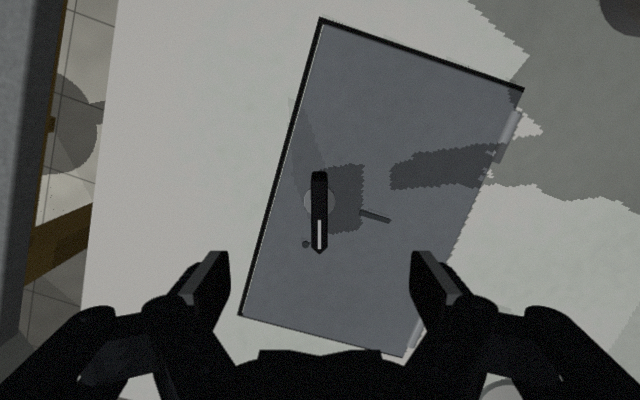

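The wrist view shows the bar running vertically from (319,172) to (319,252), centred between the fingers and aligned with the pads. I'll descend, close and turn the latch.

Call:
step_arm(moves="7 -0.1 0 3 0;6 -0.2 0 6 0;5 -0.2 0 8.5 0;4 -0.2 0 10.3 0;1 -0.2 0 10.3 0;0.5 -0.2 0 10.3 0;0.5 -0.2 0 10.3 0;0.5 -0.2 0 10.3 0;0.5 -0.2 0 10.3 0", force=40)

```text
time_s: 4.95
tcp_pos: [500.5, -102.3, 101.3]
ee_rot: [-1.788, -2.582, 0.002]
ft_force: [-10.2, -1.2, -1.3]
finger_gap: 11.2
grip_force: 42.1
```

Call:
step_arm(moves="0.5 0 0 0 -8;0.5 0 0 0 -16;0.5 0 0 0 -24;0.5 0 0 0 -32;0.5 0 0 0 -40;0.5 0 0 0 -48;0.5 0 0 0 -56;0.5 0 0 0 -64;0.5 0 0 0 -71;0.5 0 0 0 -75")

```text
time_s: 5.95
tcp_pos: [499.3, -103.8, 101.2]
ee_rot: [0.16, -3.133, 0.005]
ft_force: [-23.1, -16.1, 4.8]
finger_gap: 10.8
grip_force: 42.9
```

Call:
step_arm(moves="0.5 0 0 0 0;0.5 0 0 0 0")

```text
time_s: 6.15
tcp_pos: [499.3, -103.8, 101.2]
ee_rot: [0.153, -3.133, 0.005]
ft_force: [-24.7, -14.9, 4.0]
finger_gap: 11.3
grip_force: 42.9
```

```bash
python3 - <<'E'
from h import *
s=sense();go(s["tcp_pos"],93.34);print(s["moment"],s["ft_force"],s["q"],s["tcp_pos"])
im=get_image("wrist");cv2.imwrite("pics/w2.png",im["img"][:,:,::-1])
# swing path rel to start
hz=73;g0=np.array([-121,31.])
Rm=R.from_rotvec(s["ee_rot"]).as_matrix();base=None
for th in list(np.arange(0,1.93,.12))+[1.86,1.9,1.92]:
    c,n=np.cos(th),np.sin(th);g=np.array([-121*c+31*n,121*n+31*c])-g0
    w=g[0]*X+[0,0,g[1]];print(round(th,2),(Rm.T@w/10).round(2))
E
```

```text
shift cm [0. 0. 0.] yang 95.59 spin 2.25
[-2.32101271  4.05168829  0.09804007] [-24.67339732 -14.9477575    3.95709522] [-0.25254598 -0.16926798  1.95842669 -0.00452551  1.35634242 -1.91984568] [ 499.32589266 -103.77753761  101.1915649 ]
0.0 [0. 0. 0.]
0.12 [-0.45 -0.02 -1.43]
0.24 [-1.07 -0.05 -2.79]
0.36 [-1.85 -0.08 -4.07]
0.48 [-2.77 -0.12 -5.25]
0.6 [-3.83 -0.17 -6.31]
0.72 [-5.01 -0.22 -7.23]
0.84 [-6.29 -0.27 -8.01]
0.96 [-7.65 -0.33 -8.63]
1.08 [-9.08 -0.38 -9.08]
1.2 [-10.55  -0.44  -9.35]
1.32 [-12.04  -0.5   -9.45]
1.44 [-13.54  -0.56  -9.37]
1.56 [-15.01  -0.62  -9.11]
1.68 [-16.44  -0.67  -8.67]
1.8 [-17.81  -0.72  -8.07]
1.92 [-19.1   -0.77  -7.31]
1.86 [-18.47  -0.75  -7.71]
1.9 [-18.89  -0.76  -7.44]
1.92 [-19.1   -0.77  -7.31]
```

View pics/w2.png

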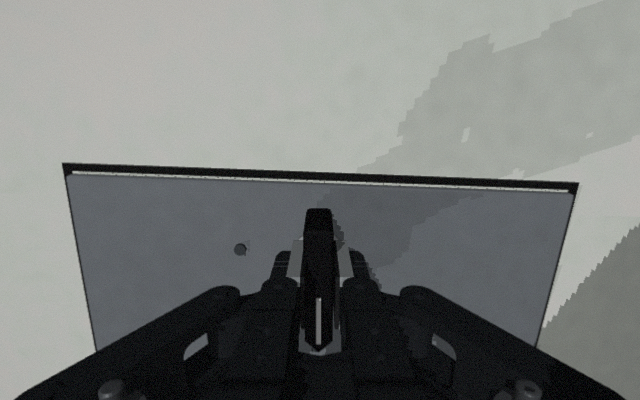

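The wrist view shows the nose at (318,350), pointing to the hinge side, so the latch is open. I'll relieve the side force and then start the swing gently.

Call:
step_arm(moves="0.5 0.1 -0.1 0 -0;0.5 0.2 -0.1 0 1.5;0.5 0.2 -0.1 0 1.5", force=30)

```text
time_s: 6.5
tcp_pos: [499.0, -104.0, 101.4]
ee_rot: [0.111, -3.139, 0.002]
ft_force: [-5.1, -6.2, -3.7]
finger_gap: 11.2
grip_force: 41.9
```

Call:
step_arm(moves="0.5 -0.1 0 -0.5 0;0.5 -0.3 0 -1 0;0.5 -0.5 0 -1.4 0;0.5 -0.75 0 -2.1 0;0.5 -1.1 0 -2.8 0;0.5 -1.1 0 -2.8 0")

```text
time_s: 7.1
tcp_pos: [510.8, -103.3, 130.4]
ee_rot: [-0.112, 3.138, -0.003]
ft_force: [-1.0, -6.1, -1.8]
finger_gap: 11.3
grip_force: 40.8
```

```bash
python3 - <<'E'
from h import *
s=sense();go(s["tcp_pos"],93.34);print(s["tcp_pos"],s["ft_force"])
im=get_image("top");cv2.imwrite("pics/t2.png",im["img"][:,:,::-1]);
for c in ("scene","top"):
    im=get_image(c)
    for n in("latch_grip","flap_edge"):print(n,[(np.round(a["xyz"],1).tolist(),round(a["p"],2)) for a in place_of(n,im)[:1]])
E
```

```text
shift cm [0. 0. 0.] yang 94.09 spin 0.75
[ 510.83604902 -103.34335161  130.39171332] [-1.01466091 -6.13481911 -1.82871808]
latch_grip [([514.1, -107.3, 132.4], 0.62)]
flap_edge [([472.1, -103.4, 110.9], 0.63)]
latch_grip [([657.5, 125.4, 69.6], 0.29)]
flap_edge [([471.6, -103.4, 108.8], 0.95)]
```

Call:
step_arm(moves="0.5 -0.78 0 -1.28 0;0.5 -1.7 0 -2.46 0;0.5 -2.76 0 -3.52 0;0.5 -3.94 -0.05 -4.44 0;0.5 -5.22 -0.06 -5.22 0;0.5 -6.58 -0.08 -5.84 0;0.5 -8.01 -0.1 -6.29 0;0.5 -8.01 -0.1 -6.29 0")

```text
time_s: 8.25
tcp_pos: [591.4, -98.5, 193.2]
ee_rot: [-0.112, 3.138, -0.003]
ft_force: [-1.4, -5.9, 1.0]
finger_gap: 11.1
grip_force: 40.7
```

Call:
step_arm(moves="0.5 -1.47 0 -0.27 0;0.5 -2.96 0 -0.37 0;0.5 -4.46 -0.05 -0.29 0;0.5 -5.93 -0.07 -0.03 0;0.5 -7.36 -0.09 0.41 0;0.5 -8.73 -0.1 1.01 0;0.5 -9.5 -0.12 1.45 0;0.5 -9.5 -0.12 1.45 0")

```text
time_s: 9.05
tcp_pos: [686.9, -92.9, 179.5]
ee_rot: [-0.112, 3.135, -0.003]
ft_force: [4.0, -4.7, 3.2]
finger_gap: 11.3
grip_force: 45.8
```

```bash
python3 - <<'E'
from h import *
s=sense();go(s["tcp_pos"],93.34);print(s["tcp_pos"],s["ft_force"])
for c in ("scene","top","wrist"):
    im=get_image(c)
    if c!="top":cv2.imwrite(f"pics/{c}3.png",im["img"][:,:,::-1])
    for n in("latch_grip","flap_edge","flap_hinge"):print(c,n,[(np.round(a["xyz"],1).tolist(),round(a["p"],2)) for a in place_of(n,im)[:1]])
E
```

```text
shift cm [0. 0. 0.] yang 94.1 spin 0.76
[686.86060491 -92.85625537 179.52008125] [ 4.04025016 -4.65759301  3.24266283]
scene latch_grip [([676.3, -95.1, 187.4], 0.6)]
scene flap_edge [([651.7, -98.7, 228.4], 0.67)]
scene flap_hinge [([620.9, -95.2, 72.9], 0.59)]
top latch_grip [([674.3, -92.4, 186.8], 0.55)]
top flap_edge [([646.5, -95.9, 225.8], 0.89)]
top flap_hinge []
wrist latch_grip [([670.7, -92.5, 184.7], 0.74)]
wrist flap_edge [([649.4, -95.4, 226.9], 0.6)]
wrist flap_hinge [([622.7, -100.9, 74.1], 0.56)]
```

View pics/scene3.png

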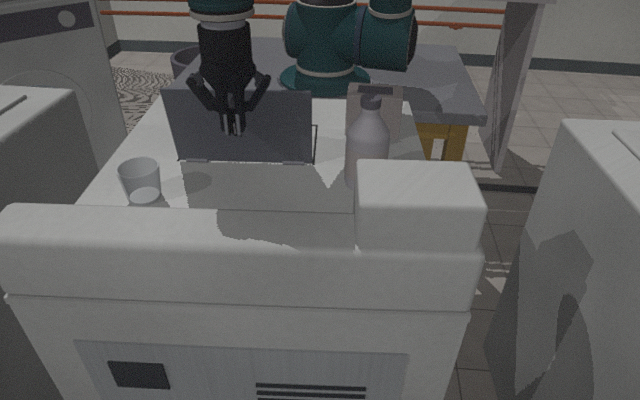

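The scene view shows the flap standing past upright with its top edge at (165–312, 90). The networks put it at about 1.75 rad, because the pads slid outward on the bar. I'll regrip closer and push further back.

Call:
step_arm(moves="2.5 0 0 0 0;2.5 0 0 0 0;2.5 0.6 0 -0.3 0;2.5 1.2 0 -0.3 0;0.5 1.2 0 -0.3 0;0.5 1.2 0 -0.3 0;0.5 1.2 0 -0.3 0;0.5 0.6 0 0.1 0;0.5 -0.1 0 0.5 0;0.5 -0.6 0 0.8 0", force=40)

```text
time_s: 10.65
tcp_pos: [691.7, -92.6, 170.0]
ee_rot: [-0.111, 3.138, -0.002]
ft_force: [-2.3, -4.5, 17.5]
finger_gap: 11.7
grip_force: 44.1
```

```bash
python3 - <<'E'
from h import *
s=sense();print(s["tcp_pos"],s["ft_force"],s["finger_gap"])
for c in ("scene","top","wrist"):
    im=get_image(c)
    for n in("latch_grip","flap_edge"):print(c,n,[(np.round(a["xyz"],1).tolist(),round(a["p"],2)) for a in place_of(n,im)[:1]])
E
```

```text
[691.69611006 -92.56381795 169.97309622] [-2.31772591 -4.46949788 17.4773071 ] 11.665314940490486
scene latch_grip [([696.0, -95.3, 178.2], 0.48)]
scene flap_edge [([676.6, -96.7, 220.6], 0.59)]
top latch_grip []
top flap_edge [([673.8, -92.3, 218.4], 0.63)]
wrist latch_grip []
wrist flap_edge [([675.5, -90.7, 219.4], 0.79)]
```

The flap is at its stop, about 1.92 rad. Now I'll release, rise, move over the well and turn.

Call:
step_arm(moves="6 0 0 -0.2 0;6 0 0 -0.2 0;6 0 0 -0.2 0;6 0 0 -2 0;6 0 0 -6 0;6 0 0 -10.5 0;6 0.5 0 -14 8;6 4 0 -14 16;6 8.5 0.2 -14 24;6 13 0.3 -14 32")

```text
time_s: 12.1
tcp_pos: [559.8, -98.1, 309.8]
ee_rot: [0.766, 3.046, 0.0]
ft_force: [0.9, 0.2, 0.6]
finger_gap: 60.0
grip_force: 0.0
```

Call:
step_arm(moves="6 0 0 0 8;6 0 0 0 16;6 0 0 0 24;6 0 0 0 32;6 0 0 0 40;6 0 0 0 48;6 0 0 0 56;6 0 0 0 58.8;6 0 0 0 58.8")

```text
time_s: 13.0
tcp_pos: [561.2, -98.2, 310.0]
ee_rot: [2.157, 2.283, 0.001]
ft_force: [-0.6, -0.7, -0.2]
finger_gap: 60.3
grip_force: 0.0
```

```bash
python3 - <<'E'
from h import *
s=sense();im=get_image("wrist");cv2.imwrite("pics/w4.png",im["img"][:,:,::-1])
print(D(-100,-40,-20))
for c in ("wrist","scene","top"):
    if c!="wrist":im=get_image(c)
    for n in("screen_grip","slot","flap_edge","flap_hinge","screen"):print(c,n,[(np.round(a["xyz"],1).tolist(),round(a["p"],2)) for a in place_of(n,im)[:1]])
go(D(-100,-40,-25),3.34)
E
```

```text
[545.39661372 -99.9836657   50.        ]
wrist screen_grip [([546.9, -100.0, 49.4], 0.76)]
wrist slot [([544.2, -100.4, 20.2], 0.53)]
wrist flap_edge [([638.3, -52.0, 67.9], 0.66)]
wrist flap_hinge [([621.5, -100.3, 76.0], 0.67)]
wrist screen [([549.2, -101.1, 21.3], 0.92)]
scene screen_grip []
scene slot [([663.0, 125.9, 70.8], 0.75)]
scene flap_edge [([676.7, -96.7, 220.9], 0.8)]
scene flap_hinge [([619.7, -94.2, 75.8], 0.83)]
scene screen []
top screen_grip [([546.2, -103.3, 51.4], 0.65)]
top slot [([547.0, -97.5, 20.5], 0.76)]
top flap_edge [([673.5, -94.4, 219.1], 0.92)]
top flap_hinge [([622.8, -95.7, 70.5], 0.66)]
top screen [([548.2, -100.6, 17.5], 0.76)]
shift cm [-0.08 -1.59 26.37] yang 3.29 spin -0.05
```

View pics/w4.png

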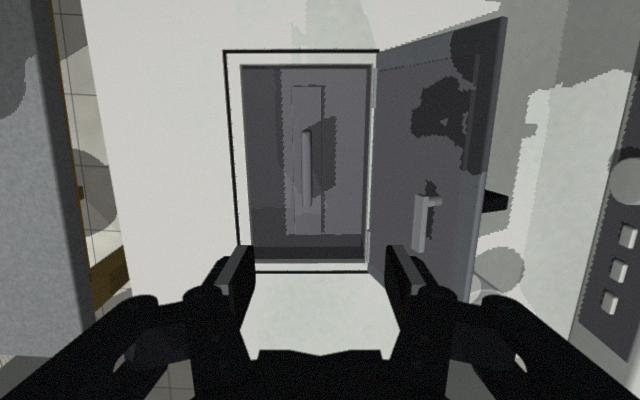

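The wrist view shows the open well with the screen handle at (307,168). The flap stands back, with the latch tongue at (422,220) well clear. I'll descend with the fingers 5 cm open.

Call:
step_arm(moves="5 -0.1 -0.8 3 0;5 -0.1 -1.5 7 0;5 -0.1 -1.5 11.5 0;5 -0.1 -1.5 16 0;5 -0.1 -1.5 19 0;5 -0.1 -1.5 19 0", force=30)

```text
time_s: 14.5
tcp_pos: [544.4, -99.7, 114.5]
ee_rot: [-2.153, -2.28, 0.005]
ft_force: [0.3, 0.5, 0.3]
finger_gap: 50.0
grip_force: 0.0
```

Call:
step_arm(moves="5 0 0 2 0;5 0 0 4 0;5 0 0 6 0;5 0 0 7.2 0;5 0 0 7.2 0")

```text
time_s: 15.0
tcp_pos: [546.2, -100.1, 46.6]
ee_rot: [-2.156, -2.284, 0.001]
ft_force: [-0.3, 0.3, 0.2]
finger_gap: 50.0
grip_force: 0.0
```

Call:
step_arm(moves="2 0 0 0.1 0;0.5 0 0 0.1 0;0.5 0 0 0.1 0;0.5 0 0 0.1 0;0.5 0 0 0.1 0;0.5 0 0 0.1 0;0.5 0 0 0.1 0", force=50)

```text
time_s: 15.7
tcp_pos: [546.8, -100.3, 46.9]
ee_rot: [2.156, 2.283, 0.001]
ft_force: [-2.4, -0.0, 7.0]
finger_gap: 11.3
grip_force: 50.5
```

Call:
step_arm(moves="0.5 0 0 -0.5 0;0.5 0 0 -1.5 0;0.5 0 0 -3 0;0.5 0 0 -4.5 0;0.5 0 0 -6 0;0.5 0 0 -7.5 0;0.5 0 0 -9 0;0.5 0 0 -10 0;0.5 0 0 -10 0")

```text
time_s: 16.6
tcp_pos: [546.9, -100.3, 147.5]
ee_rot: [2.155, 2.283, 0.002]
ft_force: [0.1, 0.5, -2.7]
finger_gap: 11.0
grip_force: 49.2
```

Lift is clean: the weight shows at about 2.7 N and there is no side force.

Call:
step_arm(moves="0.5 0 0 -1 0;0.5 0 0 -3 0;0.5 0 0 -5 0;0.5 0 0 -7 0;0.5 0 0 -9 0;0.5 0 0 -11 0;0.5 0 0 -13 0;0.5 0 0 -15 0;0.5 0 0 -17 0;0.5 0 0 -18.5 0")

```text
time_s: 17.6
tcp_pos: [546.3, -100.2, 331.8]
ee_rot: [2.157, 2.284, -0.0]
ft_force: [-0.9, 0.6, -2.3]
finger_gap: 11.6
grip_force: 49.2
```

Call:
step_arm(moves="0.5 0 0 -1 0;0.5 0 0 -2 0;0.5 0 0 -2.5 0;0.5 0 0 -2.5 0;0.5 0 0 -2.5 0;0.5 0 0 -2.5 0;0.5 0 0 -2.5 0")

```text
time_s: 18.3
tcp_pos: [546.2, -100.2, 355.2]
ee_rot: [-2.156, -2.284, 0.001]
ft_force: [-0.0, -0.5, -2.1]
finger_gap: 11.3
grip_force: 49.2
```

```bash
python3 - <<'E'
from h import *
s=sense();go(s["tcp_pos"],3.34);print(s["tcp_pos"],s["ft_force"],s["finger_gap"])
for c in ("scene","top"):
    im=get_image(c)
    if c=="scene":cv2.imwrite("pics/s5.png",im["img"][:,:,::-1])
    for n in("screen","screen_foot","screen_grip","flap_edge","detergent","sheet_carton","dosing_cup"):print(c,n,[(np.round(a["xyz"],1).tolist(),round(a["p"],2)) for a in place_of(n,im)[:1]])
E
```

```text
shift cm [0. 0. 0.] yang 3.29 spin -0.05
[ 546.22895034 -100.15679431  355.18910842] [-0.00745417 -0.51688781 -2.05000524] 11.323523981448739
scene screen [([546.0, -101.0, 327.2], 0.78)]
scene screen_foot [([548.5, -95.8, 149.9], 0.64)]
scene screen_grip []
scene flap_edge [([673.9, -92.5, 220.8], 0.89)]
scene detergent [([664.7, 125.2, 71.5], 0.65)]
scene sheet_carton [([461.6, 140.6, 73.1], 0.82)]
scene dosing_cup [([745.5, -238.2, 76.3], 0.56)]
top screen [([544.5, -95.7, 17.4], 0.62)]
top screen_foot [([544.1, -101.8, 146.3], 0.67)]
top screen_grip []
top flap_edge [([673.5, -92.9, 219.9], 0.75)]
top detergent []
top sheet_carton [([464.1, 139.6, 69.1], 0.75)]
top dosing_cup [([545.5, -98.9, 19.7], 0.55)]
```

View pics/s5.png

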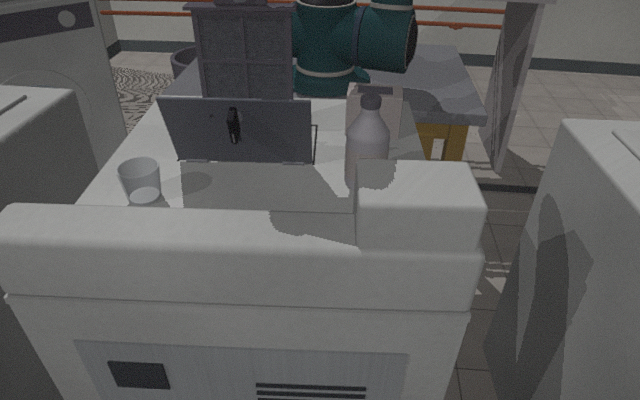

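The scene view shows the screen held upright at (195–292, 5–95), with its foot about 78 mm above the dryer's top. The flap is fully back, the latch at (233,125) is in line with its rib, and the bottle, carton and cup have not moved.

```bash
python3 -c "
from workcell import ticket;print(ticket.hand_in())"
```

```text
the job is handed in; nothing more can be done
None
```

The job is handed in: the latch is turned to the rib, the flap is fully back, and the lint screen is held upright and still, about 78 mm clear above the dryer's top and facing its front; the bottle, carton and cup stand as they were.

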